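# Prop the solar panel up to the sun and lock its foot with the collar

## Task

Take the solar panel out of its slotted rack, stand its bottom long edge on the rest's base board between the peg and the bar, squarely and centred, and lay its top back gently on the bar, without letting it fall, so that it leans about 30 degrees from upright with the dark cells facing up and out on the peg's side. Once it leans there by itself, slide the wooden collar over the peg, right down to the base board, so that the panel's foot cannot slide out. Leave the other things on the table where they are.

Things in the scene. Friction and masses are not known exactly. Their poses are not given: they have to be found in the camera images.
- panel: solar panel of the lamp: a flat aluminium-framed slab 12 mm thick, 160 mm wide, 140 mm tall, about 0.35 kg, standing on a long edge in the slotted rack. Origin: middle of its bottom edge face (the top edge is at z = +140 mm). x axis: out of the dark cell face (the back is white), y: along the 160 mm width, z: up the panel.
- rack: fixed wooden slotted block. Base 100 x 150 x 12 mm; two cheeks 120 mm long rise to z = 52 mm and leave a 16 mm slot along y at x = 0, whose floor is at z = 12 mm. Origin: centre of the underside; panel's cell face looks to rack +x.
- rest: fixed panel rest: wooden base board 170 (x) x 140 (y) mm, its top at z = 10 mm, with a level steel bar on two posts near its -x side and an upright steel peg near its +x (sun) side. Origin: centre of its underside, on the table. Posts: x -68 to -54 mm, y +-55 mm, 14 mm wide, up to z = 92 mm.
- rest_bar (a point): middle of the axis of the rest's level steel bar, 12 mm in diameter and 120 mm long along the rest's y; it is at x = -55 mm, y = 0, z = 85 mm in the rest's frame.
- rest_foot (a point): point on top of the rest's base board (x = -5 mm, y = 0, z = 10 mm in the rest's frame) where the middle of the panel's rear bottom edge stands when the panel leans about 30 degrees from upright on the bar. Same axes as the rest.
- peg_foot (a point): foot of the steel peg, on its axis, on top of the base board (x = +48 mm, y = 0, z = 10 mm in the rest's frame). The peg is 18 mm in diameter and rises 70 mm above it, with a tapered top.
- collar: dark wooden stop collar (thick ring): 60 mm outside diameter, 26 mm bore, 60 mm tall, about 0.2 kg, standing upright on the table. Origin: centre of its underside, z along the bore.
- pencil_tin: bystander: green plastic pencil tin with three pencils, 72 mm across, 100 mm tall, pencils to 155 mm; origin: centre of the underside
- mug: bystander: stainless steel mug, 80 mm across, 85 mm tall, handle on its +y side; origin: centre of the underside
- eraser: bystander: red eraser 62 x 26 x 14 mm lying flat; origin: centre of the underside
- lamp: bystander: small white solar lamp with a black toggle, 100 mm across, 125 mm tall; origin: centre of the underside
- clipboard: bystander: yellow clipboard 160 x 230 x 5 mm lying flat, spring clip to 18 mm; origin: centre of the underside
- notebook: bystander: notebook 150 x 208 x 13 mm lying flat; origin: centre of the underside
- bottle: bystander: steel drinking bottle, 68 mm across, 170 mm tall; origin: centre of the underside
Not all that is in view belongs to the job. What is shaped like the panel but green or red is not meant.

How it is judged (in metres and radians):
On the way, in this order (a step that is already met when the one before it is completed fails the run):
1. the panel leans by itself on the rest's bar, cells out, foot on the base board (angle between panel's own z axis and vertical between 0.3 and 0.72 rad and angle between panel's own x axis and vertical below 1.35 rad and x of panel in the frame of rest between -0.032 and 0.022 m and y of panel in the frame of rest between -0.03 and 0.03 m and z of panel in the frame of rest between 0.006 and 0.022 m and angle between the y axis of panel and the y axis of rest, either way round below 0.2 rad and contact force between panel and rest above 0.3 N and contact force between panel and the fingers below 0.05 N and linear speed of panel below 0.02 m/s), for 0.3 s.
2. the collar sits over the peg, down on the base board (horizontal distance between collar and peg_foot below 0.008 m and z of collar in the frame of rest below 0.016 m and angle between collar's own z axis and vertical below 0.1 rad and linear speed of collar below 0.02 m/s and contact force between collar and the fingers below 0.05 N), for 0.2 s.
At the end, for the whole second after the job is handed in: Panel at rest, released: tilted 17 to 41 deg, cells up and to the peg side, foot on the base board (middle at x -32 to +22 mm, y within 30 mm in the rest frame), square within 11 deg; collar released over the peg, within 8 mm of its axis, upright, down on the board within 6 mm (all of step 1 and all of step 2); the robot touches nothing.
It fails at once if the panel is let go and falls (turns faster than 4 rad/s while no finger holds it) (contact force between panel and the fingers below 0.05 N and angular speed of panel above 4 rad/s).
It fails at once if a bystander is moved by more than 30 mm or tipped over (distance of any of pencil_tin, mug, eraser, lamp, clipboard, notebook, bottle from where it was at the start of the episode above 0.03 m or angle between any of pencil_tin, mug, eraser, lamp, clipboard, notebook, bottle's own z axis and vertical above 0.4 rad).
It also fails if it takes over 69 s, if anything falls off the work surface, if the arm or the gripper's body presses on something with over 40 N, if the wrist force passes 120 N, or if a joint passes its speed limit or range.

## Robot

A 7-joint arm with a two-finger parallel gripper is mounted at the origin on the work surface. World frame = base frame: x ahead of the robot, y to its left, z up, the work surface at z = 0. Lengths are in m, angles in degrees, forces in N, time in s.
With the tool pointing down it reaches from about 0.425 to 0.875 m from the base axis. Payload 8.4 kg.
Tool frame: the origin (TCP) lies midway between the tips of the shut fingers; the grasp point (between the pads) lies 19 mm behind it; z points along the fingers, y is the direction in which the jaws open and shut (so a half turn about z gives the same grasp; the last joint's range is limited). The gripper opens to 87 mm and grips with 3 to 60 N. Pads are 19 mm wide; open, the fingers measure 117 mm over their backs; the gripper's body (75 mm by 190 mm) begins 51 mm behind the grasp point.
Start: joints at [59.29, 19.091, 2.286, 83.961, -0.768, 76.965, -3.352], TCP at [0.275, -0.589, 0.223] pointing down, gripper open.
Joint ranges: [-147.57, 147.57], [-21.85, 119.76], [-74.77, 79.35], [14.55, 137.4], [-85.83, 265.84], [4.83, 119.75], [-152.11, 152.11]. Speed limits (degrees/s): [127.2, 127.2, 159.86, 159.86, 180, 180, 180].

## Interface

Orientations are given as a 3x3 rotation matrix whose columns are the frame's x, y, z axes.
In Python, from plant import * gives the robot as it stands.
- The arm moves only by the shell command python3 -m pendant 'ROWS' [FORCE]. ROWS is a JSON object of lists of equal length, an entry for each row: "dp": the shift along the world's x, y, z in mm, a list of three; "turn": the turn, a rotation vector about the world's x, y, z in degrees, a list of three; "gripper": the opening, from 0 (shut) to 1 (fully open). In form: {"dp": [[dx, dy, dz], ...], "turn": [[rx, ry, rz], ...], "gripper": [gripper, ...]}. A call has 1 to 5 rows; each row is the pose to reach, as a shift and turn from the pose measured when the call began; what a row does not reach only later rows make up. A row lasts 1/8 s, in which the tool goes at most 62.5 mm and 10.7 degrees, less where a joint would pass 70% of its speed; a pose out of reach is approached as far as the arm can. A call with a gripper value outside its range is refused whole. The fingers move at their own pace and stop on an object; FORCE is the grip in N (left out, the last holds). Time passes only in rows, so rows that repeat a pose let the fingers close. It gives the time, the measured TCP pose, the force and the opening at its end, in the units of the state.
- sense(): the state, without advancing time (a new reading comes with each control period).
- snapshot(name): name is "side" or "top"; returns a dict with "frame" (400x640x3 uint8, red, green, blue), "z_map" (400x640 float32, m along the optical axis (not along the pixel's ray), 0 where there is no reading), "vfov" (degrees; the focal length in pixels is half the picture's height over the tangent of half this angle, whatever the lens; pixels are square), "cx", "cy" (the principal point, pixels), "extrinsics" (4x4, takes a point from camera to world coordinates). Camera axes: x right, y down, z forward; pixel columns grow to the right and rows downward; lengths in m; the calibration is good to about 2 mm. A picture is of the moment at which its call begins.
- hand_in(): hands the job in, once; it reports no verdict.
The state is a dict: "clock": time; "q": joint angles; "dq": joint speeds; "joint_torque": joint torques, N m; "ee_pos": TCP position; "tool_rot": TCP orientation; "force": force on the tool from outside, world axes, zero at the start; "wrist_torque": the same for the moment, N m; "finger_gap": finger opening in m.
Only numpy, scipy, OpenCV 4.12 (cv2) and the standard library are available. Lean on these libraries where they do the work, as an engineer would, in place of code of your own. Each camera call takes 0.05 s, during which the arm holds its last target.

## Working session

There is one attempt and no reset: what is moved stays moved. The work goes in short steps, Python scripts to look and compute and a shell command to move; the robot and the scene stay as the last step left them, time stands still between calls to the robot, and variables do not carry over. Pictures are saved under pics/ and viewed, and the job is handed in when it is done.

```bash
ls; mkdir -p pics
python3 - <<'E'
from plant import *
import cv2,numpy as np
for n in("side","top"):
    s=snapshot(n); np.savez(f"{n}0.npz",**s)
    cv2.imwrite(f"pics/{n}0.png",s["frame"][:,:,::-1]); print(n,s["vfov"],s["cx"],s["cy"],np.round(s["extrinsics"],3).tolist())
t=sense();print(t["clock"],t["ee_pos"],np.round(t["tool_rot"],3).tolist(),t["finger_gap"])
E
```

```text
pics
side 49.31064681449596 319.4630246443236 197.70314007311876 [[-0.68, -0.349, 0.644, -0.37], [-0.732, 0.353, -0.582, 0.826], [-0.025, -0.868, -0.496, 0.779], [0.0, 0.0, 0.0, 1.0]]
top 55.439493506151386 313.81213408946144 198.34595003626293 [[-0.024, -0.973, 0.231, 0.276], [-1.0, 0.022, -0.01, 0.008], [0.005, -0.231, -0.973, 1.238], [0.0, 0.0, 0.0, 1.0]]
0.1 [ 0.27474998 -0.5886057   0.22177043] [[0.906, 0.423, -0.001], [0.423, -0.906, 0.001], [-0.0, -0.001, -1.0]] 0.08707305557690107
```

View pics/side0.png

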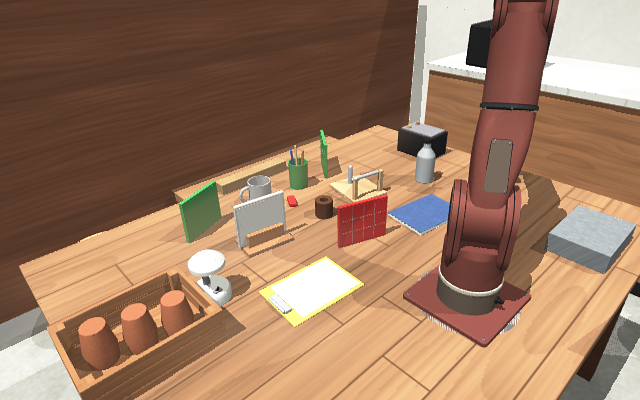

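View pics/top0.png

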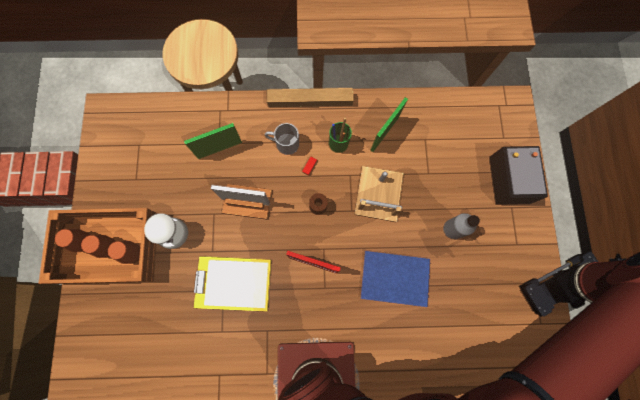

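Candidates for the panel are:
- Side px (262,218) / top px (241,194): white back, standing in a wooden slotted rack.
- Side (200,212) / top (214,141): green.
- Side (324,152) / top (390,125): green.
- Side (362,220) / top (313,262): red.

I choose the white one in the wooden rack and will check it in a close crop.

```bash
cat > h.py <<'E'
import numpy as np,cv2
def cloud(s):
    H,W=s["z_map"].shape; f=H/2/np.tan(np.radians(float(s["vfov"]))/2)
    u,v=np.meshgrid(np.arange(W),np.arange(H)); z=s["z_map"]
    P=np.stack([(u-s["cx"])/f*z,(v-s["cy"])/f*z,z],-1)
    E=s["extrinsics"]; return P@E[:3,:3].T+E[:3,3]
def crop(s,u0,v0,u1,v1,name,k=6):
    c=s["frame"][v0:v1,u0:u1,::-1]; cv2.imwrite(name,cv2.resize(c,None,fx=k,fy=k,interpolation=cv2.INTER_CUBIC))
def ray(s,u,v,h):
    f=200/np.tan(np.radians(float(s["vfov"]))/2);E=s["extrinsics"]
    d=E[:3,:3]@np.array([(u-s["cx"])/f,(v-s["cy"])/f,1]);return E[:3,3]+d*(h-E[2,3])/d[2]
E
python3 - <<'E'
from h import *
a=dict(np.load("top0.npz"));b=dict(np.load("side0.npz"))
crop(a,200,150,330,230,"pics/c1.png",6);crop(a,340,150,420,230,"pics/c2.png",7);crop(b,220,160,340,260,"pics/c3.png",6);crop(b,310,155,400,215,"pics/c4.png",8)
E
```

```text
(no output)
```

View pics/c1.png

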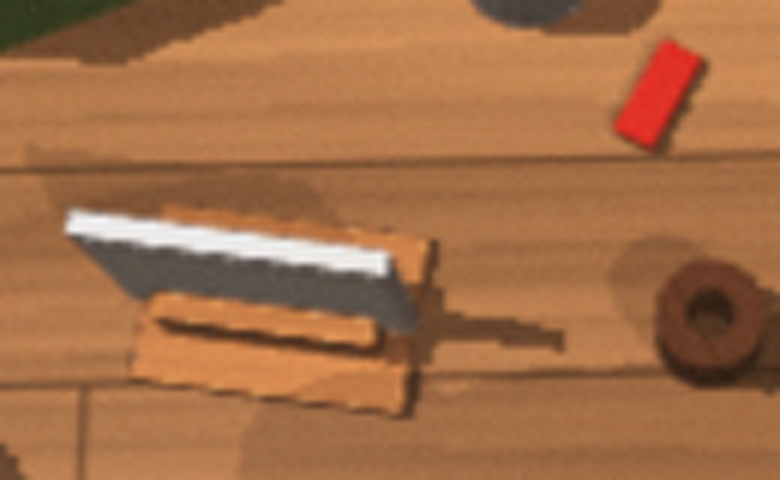

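View pics/c2.png

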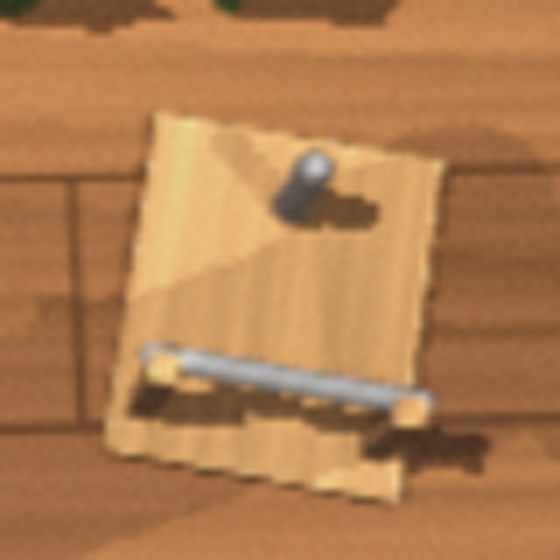

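View pics/c3.png

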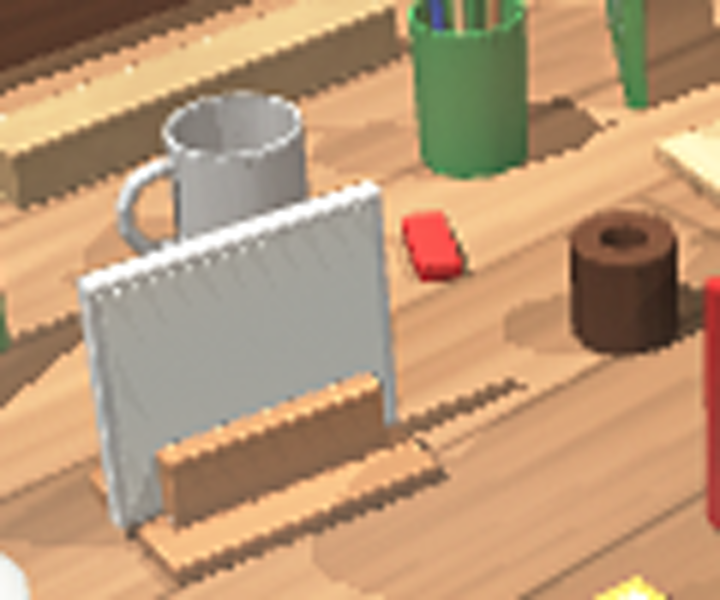

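View pics/c4.png

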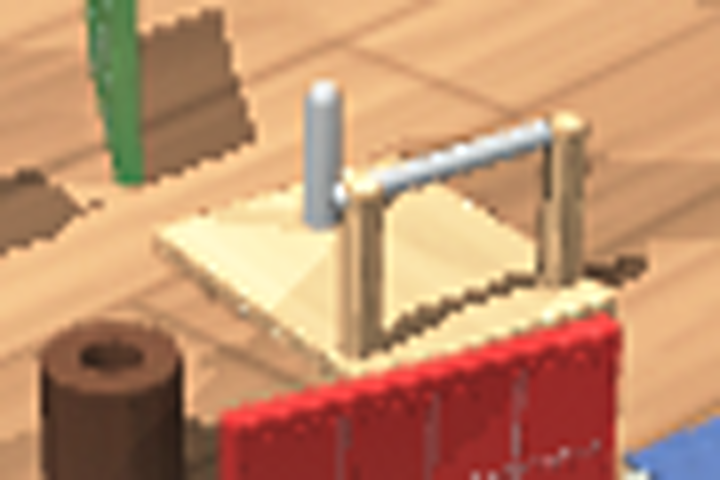

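The crop confirms the choice. At c1 px (68..390, 210..276), i.e. top px ~(211..265, 185..196), is a white-backed 160 mm slab in the wooden slotted rack, cells away from the robot. The collar is at top px (318,204). The rest is at (380,193), with the bar on the robot's side and the peg on the far side. Now the measurements.

```bash
cat > meas.py <<'E'
from h import *
a=dict(np.load("top0.npz"));b=dict(np.load("side0.npz"))
def rect(P,m,name):
    p=P[m][:,:2]; r=cv2.minAreaRect((p*1000).astype(np.float32)); bx=cv2.boxPoints(r)
    print(name,m.sum(),"rect c",np.round(r[0],1),"size",np.round(r[1],1),"ang",round(r[2],2),"med z",round(np.median(P[m][:,2])*1000,1)); return r
for n,s in(("top",a),("side",b)):
    P=cloud(s);x,y,z=P[...,0],P[...,1],P[...,2]
    U=np.arange(640)[None,:]+0*z; V=np.arange(400)[:,None]+0*z
    if n=="top": W=lambda u0,v0,u1,v1:(U>=u0)&(U<=u1)&(V>=v0)&(V<=v1)
    else: W=None
    reg=lambda x0,x1,y0,y1:(x>x0)&(x<x1)&(y>y0)&(y<y1)
    if n=="top":
        pm=W(205,180,275,230); print("panel region max z",z[pm].max())
    # table near
    print("table z",np.median(z[(np.abs(z)<.02)]))
    if n=="top":
        cw=W(300,185,340,225)&(z>.03);rp=P[cw];print("collar",np.median(rp,0),rp[:,2].max())
        pw=pm&(z>.1);print("panel",rp.shape,np.median(P[pw],0))
        rw=W(350,160,410,225)&(z>.004)&(z<.016);print("rest",np.median(P[rw],0))
        rect(P,rw,"rest base top"); rect(P,pm&(z>.145),"panel top");rect(P,cw&(z>.054),"collar top")
        rect(P,pm&(z>.006)&(z<.016),"rackbase");rect(P,pm&(z>.045)&(z<.056),"rack cheeks")
        bw=W(350,160,410,225)&(z>.083)&(z<.1); rect(P,bw,"bar")
        pg=W(350,160,410,190)&(z>.06); rect(P,pg,"peg")
    else:
        g=reg(.3,.75,-.4,.4)
        fr=s["frame"].astype(int); white=(fr.min(-1)>120)&(fr.max(-1)-fr.min(-1)<25)
        q=(U>225)&(U<290)&(V>190)&(V<255)
        rect(P,q&(z>.143),"panel top"); 
        m=q&(z>.06)&(z<.14)&white; pts=P[m]; c=pts.mean(0); w=np.linalg.svd(pts-c)[2][2] if len(pts)<3000 else np.linalg.svd((pts-c)[::2],full_matrices=False)[2][2]
        print("panel back plane",c,w,len(pts))
        cw=(U>312)&(U<336)&(V>192)&(V<220)&(z>.054);rect(P,cw,"collar top")
        rw=(U>325)&(U<390)&(V>160)&(V<215)
        rect(P,rw&(z>.006)&(z<.014),"rest");rect(P,rw&(z>.083)&(z<.096),"bar")
E
python3 meas.py
```

```text
panel region max z 1.2382617745754765
table z -0.0005010369262865577
collar [ 0.54023982 -0.0143626   0.05843567] 1.2382617745754765
panel (271, 3) [0.56034026 0.21950469 0.14881628]
rest [ 0.58548579 -0.21758559  0.00892055]
rest base top 1785 rect c [ 584.4 -221. ] size [189.8 209.1] ang 85.18 med z 8.9
panel top 252 rect c [461.2 121.1] size [422.5 101.4] ang 44.83 med z 151.3
collar top 231 rect c [424.5 -14.7] size [ 57.4 298.5] ang 88.91 med z 59.0
rackbase 577 rect c [566.2 242. ] size [163.2 227. ] ang 14.27 med z 11.4
rack cheeks 212 rect c [550.3 221.4] size [154.4  25.7] ang 85.03 med z 51.1
bar 175 rect c [ 523.7 -208.7] size [128.4  19.6] ang 78.8 med z 89.2
peg 36 rect c [ 452.3 -116.7] size [ 17.4 432.1] ang 57.07 med z 76.1
table z 0.002172644033661464
panel top 310 rect c [133.5 540.6] size [ 144.  1149.3] ang 53.34 med z 152.5
panel back plane [0.56479902 0.22280416 0.09942972] [-0.34944523  0.01206907 -0.93687906] 1188
collar top 160 rect c [107.8 403.2] size [  56.2 1275.5] ang 46.01 med z 61.3
rest 604 rect c [ 603.6 -241.1] size [242.6 447. ] ang 39.22 med z 11.8
bar 172 rect c [ 463.7 -151.3] size [112.6 358.3] ang 47.06 med z 90.9
```

```bash
cat > meas2.py <<'E'
from h import *
a=dict(np.load("top0.npz"));b=dict(np.load("side0.npz"))
def rect(P,m,name,er=0):
    m=m.astype(np.uint8); n,l,st,_=cv2.connectedComponentsWithStats(m,connectivity=8)
    k=1+np.argmax(st[1:,4]); m=l==k
    p=P[m]; r=cv2.minAreaRect((p[:,:2]*1000).astype(np.float32))
    c=p.mean(0); d=np.linalg.svd(p[:,:2]-c[:2],full_matrices=False)[2][0]
    print(name,m.sum(),"c",np.round(r[0],1),"size",np.round(r[1],1),"ang",round(r[2],2),"mean",np.round(c*1000,1),"pca yaw of y",round(np.degrees(np.arctan2(-d[0]*np.sign(d[1]),abs(d[1]))),2)); return p
for n,s in(("top",a),("side",b)):
    P=cloud(s);ok=s["z_map"]>0;P[~ok]=-9;x,y,z=[P[...,i] for i in range(3)]
    R=lambda x0,x1,y0,y1,z0,z1:(x>x0)&(x<x1)&(y>y0)&(y<y1)&(z>z0)&(z<z1)
    print(n)
    rect(P,R(.5,.65,.1,.34,.144,.165),"panel top")
    rect(P,R(.5,.6,-.06,.04,.053,.07),"collar top")
    rect(P,R(.48,.7,-.34,-.1,.006,.015),"rest base")
    rect(P,R(.48,.56,-.34,-.1,.081,.1),"bar/posts")
    rect(P,R(.57,.7,-.34,-.1,.06,.09),"peg")
    rect(P,R(.48,.7,.1,.34,.006,.016),"rack base")
    rect(P,R(.48,.7,.1,.34,.046,.058),"cheeks")
    if n=="side":
        m=R(.5,.65,.1,.34,.065,.14); p=P[m];
        A=np.c_[p[:,1:],np.ones(len(p))]; k=np.linalg.lstsq(A,p[:,0],rcond=None)[0];res=p[:,0]-A@k
        g=abs(res)<.004;k=np.linalg.lstsq(A[g],p[g,0],rcond=None)[0];print("back plane x=ky*y+kz*z+c",k,g.sum(),len(g),"yaw",np.degrees(-np.arctan(k[0])))
        print("y range",np.percentile(p[g,1],[0,1,99,100]))
E
python3 meas2.py
```

```text
top
panel top 246 c [563.6 222. ] size [159.8  13.7] ang 81.11 mean [563.  222.7 151. ] pca yaw of y -8.84
collar top 228 c [543.5 -16. ] size [57.5 58.5] ang 25.18 mean [542.9 -15.9  58.9] pca yaw of y 79.64
rest base 1582 c [ 580.5 -221.4] size [141.9 170.7] ang 78.35 mean [ 582.9 -219.7    9.4] pca yaw of y 78.59
bar/posts 182 c [ 523.7 -208.7] size [128.4  19.6] ang 78.8 mean [ 524.7 -209.7   88.9] pca yaw of y -11.78
peg 30 c [ 626.7 -229.5] size [15.1 14.1] ang 79.48 mean [ 625.9 -229.1   73.8] pca yaw of y -48.72
rack base 407 c [534.9 223.9] size [150.6  45.7] ang 82.13 mean [528.8 222.3  11.4] pca yaw of y -7.06
cheeks 211 c [548.8 221.6] size [119.8  18.3] ang 81.03 mean [549.1 222.2  51.6] pca yaw of y -8.8
side
panel top 269 c [563.4 220.4] size [160.7  20.1] ang 82.78 mean [562.1 223.9 151.2] pca yaw of y -8.78
collar top 162 c [543.9 -17.8] size [56.1 63.3] ang 45.7 mean [541.3 -15.5  60.5] pca yaw of y 49.72
rest base 628 c [ 580.7 -227.5] size [153.7 176. ] ang 78.16 mean [ 573.4 -215.3   12.2] pca yaw of y -71.4
bar/posts 125 c [ 524.5 -208.9] size [121.4  21.3] ang 78.07 mean [ 524.1 -208.8   90. ] pca yaw of y -11.75
peg 32 c [ 629.1 -229.5] size [23.9 13.5] ang 3.59 mean [ 625.5 -229.4   72.9] pca yaw of y -87.96
rack base 401 c [535.5 221.5] size [166.2  53.1] ang 77.69 mean [530.4 228.9  12.8] pca yaw of y -11.14
cheeks 287 c [551.3 222.7] size [159.3  30.4] ang 79.71 mean [551.6 226.2  52.8] pca yaw of y -9.8
back plane x=ky*y+kz*z+c [ 0.15470373 -0.00067961  0.52501138] 1025 1098 yaw -8.794155602800057
y range [0.14208716 0.14480978 0.29919009 0.3018336 ]
```

Both views agree:
- **Panel:** centre ≈(564,222) mm, yaw −8.9°, upright, top at z 152. Size 160×13 against 160×12.
- **Rest:** centre ≈(580,−221), yaw −11.7°. Size 170.7×142. The bar and peg lie where the drawing predicts, within 2 mm.
- **Collar:** (543.5,−16), height 60.

Now I move to above the panel.

```bash
python3 -m pendant '{"dp": [[20,56,10],[40,112,20],[60,168,30],[80,224,30],[100,280,30]], "turn": [[0,0,10],[0,0,20],[0,0,30],[0,0,40],[0,0,50]], "gripper": [1,1,1,1,1]}'; python3 -c "
from plant import *
print(sense()['q'])"
```

```text
clock: 0.72
ee_pos: [0.3751, -0.3066, 0.2517]
tool_rot: [[0.253, 0.968, -0.001], [0.968, -0.253, 0.0], [-0.0, -0.001, -1.0]]
force: [1.0, -0.6, 0.2]
finger_gap: 0.0872
[ 4.71431693e+01 -3.47468052e-01 -1.30469204e+01  1.03040641e+02
 -3.46066190e-02  7.73655232e+01  1.94582116e+01]
```

```bash
python3 -m pendant '{"dp": [[21,58,0],[42,116,0],[62,174,0],[83,232,0],[104,290,0]], "turn": [[0,0,2],[0,0,4],[0,0,5.8],[0,0,5.8],[0,0,5.8]], "gripper": [1,1,1,1,1]}' && python3 -m pendant '{"dp": [[21,59,0],[42,118,0],[63,177,0],[84,234,-10],[86,239,-20]], "turn": [[0,0,0],[0,0,0],[0,0,0],[0,0,0],[0,0,0]], "gripper": [1,1,1,1,1]}'; python3 -c "
from plant import *
print(sense()['q'])"
```

```text
clock: 1.35
ee_pos: [0.4792, -0.0148, 0.2517]
tool_rot: [[0.154, 0.988, -0.001], [0.988, -0.154, -0.0], [-0.001, -0.001, -1.0]]
force: [1.5, 0.6, 0.2]
finger_gap: 0.0869
clock: 1.98
ee_pos: [0.5644, 0.2294, 0.2304]
tool_rot: [[0.148, 0.989, -0.003], [0.989, -0.148, 0.002], [0.002, -0.004, -1.0]]
force: [-0.7, -0.5, -0.6]
finger_gap: 0.0869
[  8.03296857  19.35947945 -43.15879013  87.35351257  13.1464664
  78.65761094 -44.61966469]
```

```bash
python3 -m pendant '{"dp": [[0,-7,-40],[0,-7,-80],[0,-7,-110],[0,-7,-110]], "turn": [[0,0,0],[0,0,0],[0,0,0],[0,0,0]], "gripper": [1,1,1,1]}'
python3 - <<'E'
from plant import *
from h import *
for n in("side","top"):
    s=snapshot(n)
    crop(s,*( (200,120,320,260) if n=="side" else (190,140,310,230)),f"pics/g_{n}.png",4)
E
```

```text
clock: 2.48
ee_pos: [0.5629, 0.2205, 0.118]
tool_rot: [[0.149, 0.989, -0.008], [0.989, -0.149, 0.0], [-0.001, -0.008, -1.0]]
force: [0.3, -0.3, 0.5]
finger_gap: 0.0871
```

View pics/g_side.png

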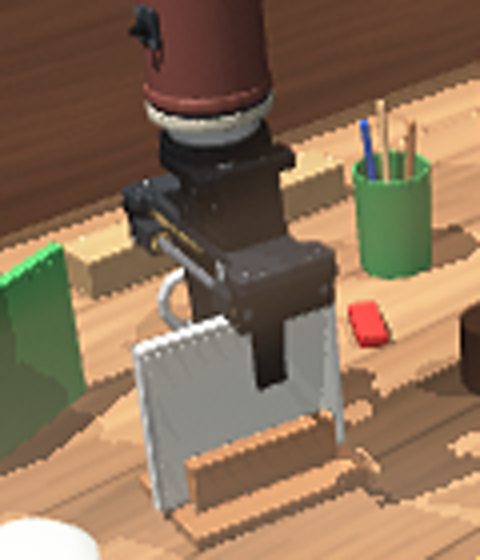

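View pics/g_top.png

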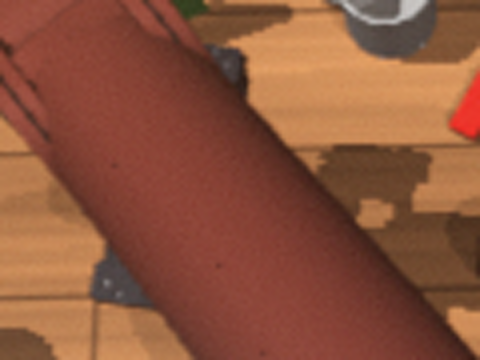

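The fingers straddle the white panel near its middle (crop side px ~(265,370)). Closing now.

```bash
python3 -m pendant '{"dp": [[1,1,1],[1,1,1],[1,1,1],[1,1,1],[1,1,1]], "turn": [[0.4,0,0],[0.4,0,0],[0.4,0,0],[0.4,0,0],[0.4,0,0]], "gripper": [0,0,0,0,0]}' 30;python3 -m pendant '{"dp": [[0,0,0],[0,0,0],[0,0,0]], "turn": [[0,0,0],[0,0,0],[0,0,0]], "gripper": [0,0,0]}'
```

```text
clock: 3.2
ee_pos: [0.5656, 0.2231, 0.1223]
tool_rot: [[0.148, 0.989, -0.003], [0.989, -0.148, 0.009], [0.009, -0.004, -1.0]]
force: [0.1, 0.0, 0.3]
finger_gap: 0.0449
clock: 3.58
ee_pos: [0.5656, 0.2231, 0.1222]
tool_rot: [[0.148, 0.989, -0.003], [0.989, -0.148, 0.009], [0.009, -0.004, -1.0]]
force: [0.3, 0.2, -0.7]
finger_gap: 0.0145
```

```bash
python3 -m pendant '{"dp": [[0,0,0],[0,0,0]], "turn": [[0,0,0],[0,0,0]], "gripper": [0,0]}' && python3 -m pendant '{"dp": [[0,0,5],[0,0,15],[0,0,30],[0,0,50],[0,0,70]], "turn": [[0,0,0],[0,0,0],[0,0,0],[0,0,0],[0,0,0]], "gripper": [0,0,0,0,0]}'
```

```text
clock: 3.82
ee_pos: [0.5655, 0.2231, 0.1222]
tool_rot: [[0.148, 0.989, -0.003], [0.989, -0.148, 0.009], [0.009, -0.005, -1.0]]
force: [-0.8, 0.1, 1.6]
finger_gap: 0.0117
clock: 4.45
ee_pos: [0.5657, 0.2233, 0.1942]
tool_rot: [[0.148, 0.989, -0.002], [0.989, -0.148, 0.01], [0.009, -0.004, -1.0]]
force: [-0.4, -0.1, -4.2]
finger_gap: 0.0118
```

Gripped (gap 11.7 mm against 12 mm), with 4.2 N of weight on the tool. I lift further and carry it over.

```bash
python3 -m pendant '{"dp": [[0,-15,15],[-4,-55,31],[-8,-105,31],[-13,-155,31],[-18,-205,31]], "turn": [[0,0,0],[0,0,-1],[0,0,-2],[0,0,-3],[0,0,-3.2]], "gripper": [0,0,0,0,0]}' && python3 -m pendant '{"dp": [[-4,-50,0],[-8,-100,0],[-12,-150,0],[-17,-195,0],[-20,-226,0]], "turn": [[0,0,0],[0,0,0],[0,0,0],[0,0,0],[0,0,0]], "gripper": [0,0,0,0,0]}';python3 -c "
from plant import *
print(sense()['q'])"
```

```text
clock: 5.08
ee_pos: [0.5472, 0.0155, 0.2261]
tool_rot: [[0.204, 0.979, -0.001], [0.979, -0.204, 0.009], [0.009, -0.003, -1.0]]
force: [-0.7, -0.7, -3.5]
finger_gap: 0.0113
clock: 5.7
ee_pos: [0.5259, -0.2141, 0.2268]
tool_rot: [[0.207, 0.978, -0.001], [0.978, -0.207, 0.008], [0.008, -0.003, -1.0]]
force: [0.7, 0.8, -3.5]
finger_gap: 0.0118
[ 43.30941031  11.84701825 -29.16389648  93.84445431   5.47135517
  76.01088487   1.34937416]
```

```bash
python3 -m pendant '{"dp": [[0,1,0],[0,3,0],[0,5,0],[0,5,0],[0,5,0]], "turn": [[-1.6,-7.8,0],[-3.2,-15.7,0],[-4.9,-23.5,0],[-5.7,-27.4,0],[-5.7,-27.4,0]], "gripper": [0,0,0,0,0]}'
python3 - <<'E'
from plant import *
from h import *
print(sense()['q'])
for n in("side","top"):
    s=snapshot(n);np.savez(f"{n}1.npz",**s)
    crop(s,*( (280,90,420,220) if n=="side" else (320,130,450,250)),f"pics/t_{n}.png",4)
E
```

```text
clock: 6.32
ee_pos: [0.5239, -0.2098, 0.2268]
tool_rot: [[0.205, 0.865, 0.457], [0.979, -0.185, -0.089], [0.007, 0.466, -0.885]]
force: [0.5, 0.3, -3.8]
finger_gap: 0.0114
[ 50.16094225  -8.90703475 -26.93808537 118.23179382 -13.73639496
  43.09746045  18.43055399]
```

View pics/t_side.png

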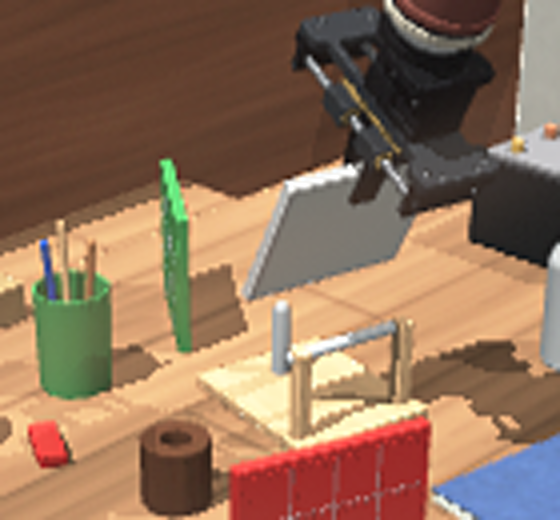

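View pics/t_top.png

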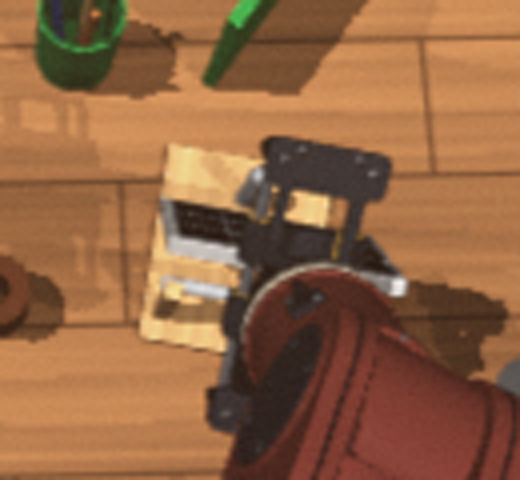

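The panel is tilted, level and in the grip, dark cells toward the peg (top crop px (205,225)). I check its pose against the tool's.

```bash
cat > pan.py <<'E'
import sys
from h import *
def run(side,C=np.array([.5801,-.2207]),yaw=-11.7,zlo=.03):
    c,s_=np.cos(np.radians(yaw)),np.sin(np.radians(yaw)); Rr=np.array([[c,-s_,0],[s_,c,0],[0,0,1]])
    s=side;P=cloud(s);P[s["z_map"]<=0]=-9
    L=(P-np.r_[C,0])@Rr
    fr=s["frame"].astype(int);grey=(fr.max(-1)-fr.min(-1)<30)&(fr.mean(-1)>90)
    m=grey&(abs(L[...,0])<.15)&(abs(L[...,1])<.11)&(L[...,2]>zlo)&(L[...,2]<.3)
    p=L[m]
    best=None;rng=np.random.default_rng(0)
    for _ in range(400):
        q=p[rng.choice(len(p),3,False)];n=np.cross(q[1]-q[0],q[2]-q[0]);l=np.linalg.norm(n)
        if l<1e-5: continue
        n/=l;i=abs((p-q[0])@n)<.003
        if best is None or i.sum()>best.sum():best=i
    p=p[best];c0=p.mean(0);n=np.linalg.svd(p-c0,full_matrices=False)[2][2];n*=np.sign(n[0])
    print("n pts",len(p),"normal(rest)",n.round(3),"lean deg",np.degrees(np.arcsin(n[2])).round(2),"yaw rel",np.degrees(np.arctan2(n[1],n[0])).round(2))
    u=np.cross(n,[0,1,0]);u*=np.sign(u[2]);u/=np.linalg.norm(u);w=np.cross(u,n)
    a=(p-c0)@u;b=(p-c0)@w
    r=cv2.minAreaRect(np.c_[b,a].astype(np.float32)*1000);print("rect c",np.round(r[0],1),np.round(r[1],1),r[2])
    e=lambda v:np.percentile(v,[0.5,99.5])
    al,bl=e(a),e(b);print("extent along u",(np.diff(al)*1000).round(1),"width",(np.diff(bl)*1000).round(1))
    cen=c0+w*bl.mean();
    print("top rear edge mid",((cen+u*al[1])*1000).round(1),"bottom rear edge by 140 down",((cen+u*(al[1]-.14))*1000).round(1),"visible low",((cen+u*al[0])*1000).round(1))
E
python3 -c "
from pan import *;run(dict(np.load('side1.npz')))"
```

```text
n pts 714 normal(rest) [ 0.885 -0.006  0.466] lean deg 27.8 yaw rel -0.4
rect c [-15.8 -48.1] [257.6 160.9] 88.37781524658203
extent along u [142.3] width [156.2]
top rear edge mid [-76.5   0.9 255.2] bottom rear edge by 140 down [-11.2   0.9 131.4] visible low [-10.2   0.9 129.4]
```

Vision says lean 27.8°, square within 0.4°, y +0.9 mm. The rear foot edge is at rest (−11.2, 131); kinematics says (−11.1, 126.5). The z differs by 5 mm, so I will find the board by touch. Lowering.

```bash
python3 -m pendant '{"dp": [[2,0,-25],[4,-1,-50],[6,-1,-75],[6,-1,-95],[6,-1,-105]], "turn": [[0,0,0],[0,0,0],[0,0,0],[0,0,0],[0,0,0]], "gripper": [0,0,0,0,0]}'
python3 - <<'E'
from plant import *
from h import *
print(sense()['q'])
from pan import run
for n in("side",):
    s=snapshot(n);np.savez(f"{n}2.npz",**s)
    crop(s,*( (300,110,420,220) if n=="side" else (320,130,450,250)),f"pics/u_{n}.png",5)
    run(s,zlo=.1)
E
```

```text
clock: 7.05
ee_pos: [0.5321, -0.2102, 0.1215]
tool_rot: [[0.203, 0.866, 0.456], [0.979, -0.184, -0.086], [0.009, 0.464, -0.886]]
force: [-0.8, -0.8, -3.4]
finger_gap: 0.0116
[ 49.4638702   -0.40369823 -29.12136758 124.62574354  -9.67498141
  28.7442008   15.82977202]
n pts 200 normal(rest) [ 0.898 -0.013  0.44 ] lean deg 26.1 yaw rel -0.83
rect c [-13.7  77.9] [217.7 127.4] 88.21587371826172
extent along u [206.6] width [125.2]
top rear edge mid [-133.3   17.3  285.7] bottom rear edge by 140 down [-71.7  17.3 159.9] visible low [-42.4  17.3 100.1]
```

View pics/u_side.png

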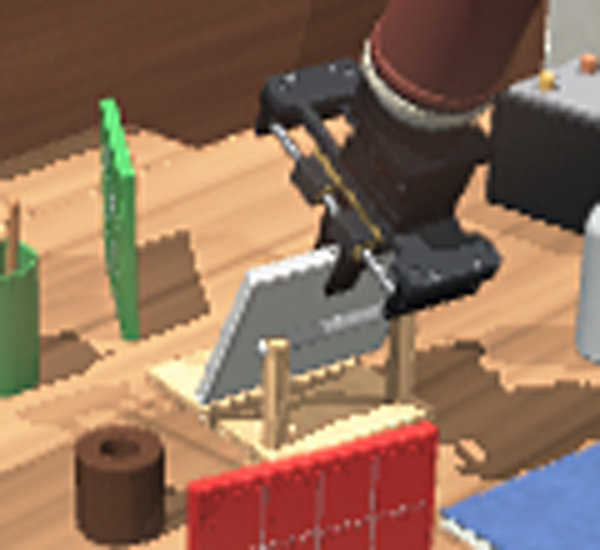

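The panel's foot is between the bar and peg, about 10 mm above the board. Now small steps to contact.

```bash
python3 -m pendant '{"dp": [[-1,0,-2],[-1,0,-4],[-1,0,-6],[-1,0,-7]], "turn": [[0,0,0],[0,0,0],[0,0,0],[0,0,0]], "gripper": [0,0,0,0]}'; python3 -m pendant '{"dp": [[0,0,-1],[0,0,-2]], "turn": [[0,0,0],[0,0,0]], "gripper": [0,0]}'
```

```text
clock: 7.6
ee_pos: [0.5307, -0.2102, 0.1139]
tool_rot: [[0.203, 0.867, 0.456], [0.979, -0.184, -0.086], [0.009, 0.464, -0.886]]
force: [-0.2, 0.5, -4.7]
finger_gap: 0.012
clock: 7.85
ee_pos: [0.5308, -0.2102, 0.112]
tool_rot: [[0.203, 0.866, 0.456], [0.979, -0.184, -0.086], [0.009, 0.464, -0.886]]
force: [-0.1, -0.4, -4.2]
finger_gap: 0.0117
```

```bash
python3 -m pendant '{"dp": [[0,0,-1],[0,0,-1]], "turn": [[0,0,0],[0,0,0]], "gripper": [0,0]}'; python3 -m pendant '{"dp": [[0,0,-1],[0,0,-1]], "turn": [[0,0,0],[0,0,0]], "gripper": [0,0]}'
```

```text
clock: 8.1
ee_pos: [0.5307, -0.2102, 0.1108]
tool_rot: [[0.203, 0.867, 0.456], [0.979, -0.184, -0.086], [0.009, 0.464, -0.886]]
force: [1.1, -0.3, -2.8]
finger_gap: 0.012
clock: 8.35
ee_pos: [0.5311, -0.2103, 0.1103]
tool_rot: [[0.203, 0.866, 0.457], [0.979, -0.184, -0.087], [0.009, 0.465, -0.885]]
force: [-0.7, 0.5, 0.4]
finger_gap: 0.0118
```

Foot touched (weight gone from the wrist). I now tip it about the foot toward the bar.

```bash
python3 -m pendant '{"dp": [[-1,0,-0.5],[-2,0.4,-1],[-3,0.7,-1.4],[-3,0.7,-1.4]], "turn": [[-0.1,-0.6,0],[-0.2,-1.2,0],[-0.35,-1.8,0],[-0.35,-1.8,0]], "gripper": [0,0,0,0]}'; python3 -m pendant '{"dp": [[-0.8,0.2,-0.4],[-0.8,0.2,-0.4]], "turn": [[-0.1,-0.45,0],[-0.1,-0.45,0]], "gripper": [0,0]}'; python3 -m pendant '{"dp": [[-0.8,0.2,-0.4],[-0.8,0.2,-0.4]], "turn": [[-0.1,-0.45,0],[-0.1,-0.45,0]], "gripper": [0,0]}'
```

```text
clock: 8.85
ee_pos: [0.5282, -0.2098, 0.1091]
tool_rot: [[0.203, 0.851, 0.485], [0.979, -0.181, -0.093], [0.009, 0.494, -0.87]]
force: [3.6, -0.8, -4.4]
finger_gap: 0.0119
clock: 9.1
ee_pos: [0.5279, -0.2097, 0.1091]
tool_rot: [[0.203, 0.846, 0.493], [0.979, -0.18, -0.095], [0.008, 0.502, -0.865]]
force: [4.6, -1.4, -3.1]
finger_gap: 0.0116
clock: 9.35
ee_pos: [0.5276, -0.2096, 0.1092]
tool_rot: [[0.203, 0.841, 0.501], [0.979, -0.179, -0.097], [0.008, 0.51, -0.86]]
force: [5.6, -1.3, -2.7]
finger_gap: 0.0119
```

```bash
python3 -m pendant '{"dp": [[0.7,0,-1],[0.7,0,-1]], "turn": [[0,0,0],[0,0,0]], "gripper": [0,0]}'
python3 - <<'E'
from plant import *
from h import *
for n in("side","top"):
    s=snapshot(n);np.savez(f"{n}3.npz",**s)
    crop(s,*( (310,130,410,210) if n=="side" else (340,140,440,230)),f"pics/v_{n}.png",7)
E
```

```text
clock: 9.6
ee_pos: [0.5283, -0.2096, 0.1081]
tool_rot: [[0.203, 0.841, 0.501], [0.979, -0.179, -0.097], [0.008, 0.51, -0.86]]
force: [2.2, -1.0, -2.0]
finger_gap: 0.0118
```

View pics/v_side.png

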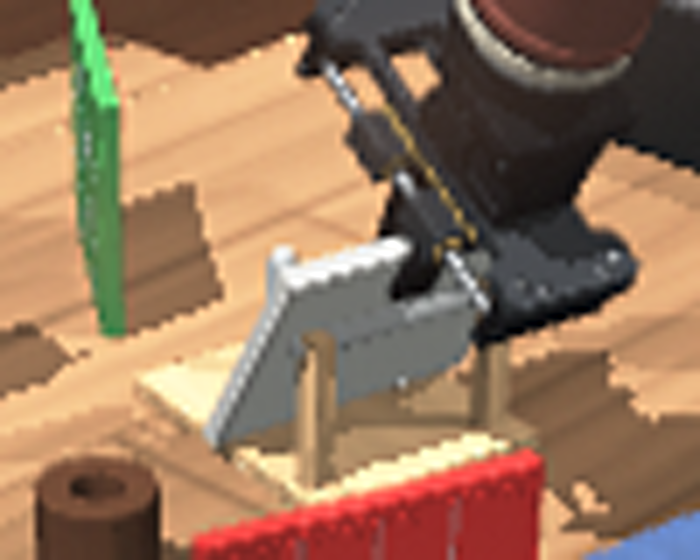

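```bash
python3 -m pendant '{"dp": [[0.5,-0.1,-1],[0.5,-0.1,-1]], "turn": [[0,0,0],[0,0,0]], "gripper": [0,0]}'; python3 -m pendant '{"dp": [[0.5,-0.1,-1],[0.5,-0.1,-1]], "turn": [[0,0,0],[0,0,0]], "gripper": [0,0]}'
```

```text
clock: 9.95
ee_pos: [0.5289, -0.2101, 0.1076]
tool_rot: [[0.203, 0.841, 0.501], [0.979, -0.179, -0.097], [0.008, 0.511, -0.86]]
force: [-1.4, -0.3, 3.0]
finger_gap: 0.0116
clock: 10.2
ee_pos: [0.5298, -0.2105, 0.1074]
tool_rot: [[0.204, 0.84, 0.502], [0.979, -0.179, -0.098], [0.007, 0.512, -0.859]]
force: [-3.9, 1.5, 8.4]
finger_gap: 0.0119
```

```bash
python3 -m pendant '{"dp": [[-1,0.2,0],[-1.2,0.2,0.3]], "turn": [[0,0,0],[0,0,0]], "gripper": [0,0]}' 10;  python3 -m pendant '{"dp": [[0,0,0],[0,0,0]], "turn": [[0,0,0],[0,0,0]], "gripper": [0.15,0.18]}' 3
```

```text
clock: 10.45
ee_pos: [0.5285, -0.2102, 0.1075]
tool_rot: [[0.204, 0.84, 0.502], [0.979, -0.179, -0.098], [0.008, 0.512, -0.859]]
force: [2.4, -0.8, -2.4]
finger_gap: 0.0117
clock: 10.7
ee_pos: [0.5283, -0.2101, 0.1073]
tool_rot: [[0.204, 0.841, 0.502], [0.979, -0.179, -0.098], [0.008, 0.511, -0.859]]
force: [-0.3, 0.2, 0.6]
finger_gap: 0.0147
```

```bash
python3 -m pendant '{"dp": [[0,0,0],[0,0,0],[0,0,0]], "turn": [[0,0,0],[0,0,0],[0,0,0]], "gripper": [0.25,0.35,0.4]}'
python3 - <<'E'
from plant import *
from h import *
s=snapshot("side");np.savez("side4.npz",**s)
crop(s,310,130,410,210,"pics/w_side.png",7)
E
```

```text
clock: 11.08
ee_pos: [0.5283, -0.2101, 0.1072]
tool_rot: [[0.204, 0.841, 0.502], [0.979, -0.179, -0.098], [0.008, 0.511, -0.859]]
force: [-0.2, -0.6, -0.1]
finger_gap: 0.0317
```

View pics/w_side.png

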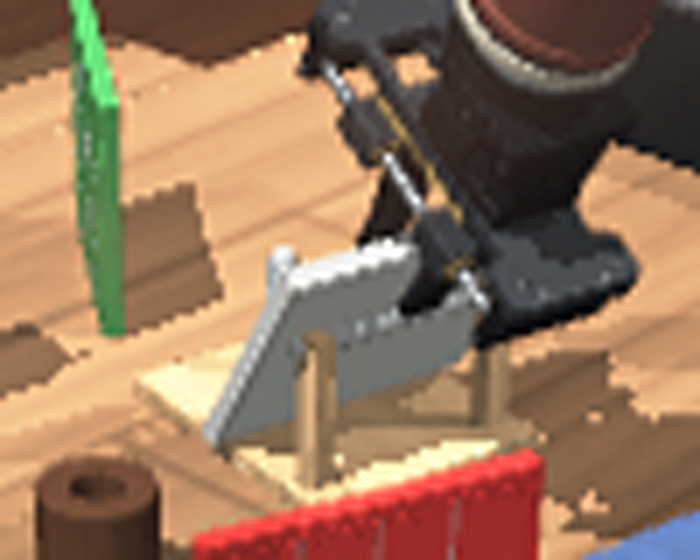

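It stands unaided and both fingers are clear of it. I retreat along the tool axis.

```bash
python3 -m pendant '{"dp": [[-5,1,8.6],[-12,2.3,21],[-20,4,35],[-22,4,60],[-22,4,90]], "turn": [[0,0,0],[0,0,0],[0,0,0],[0,0,0],[0,0,0]], "gripper": [0.5,0.5,0.5,0.5,0.5]}'
python3 - <<'E'
from plant import *
from h import *
from pan import run
print(sense()['q'])
s=snapshot("side");np.savez("side5.npz",**s)
crop(s,310,130,410,210,"pics/x_side.png",7);run(s,zlo=.02)
s=snapshot("top");np.savez("top5.npz",**s)
E
```

```text
clock: 11.75
ee_pos: [0.5055, -0.2059, 0.1987]
tool_rot: [[0.204, 0.841, 0.502], [0.979, -0.179, -0.098], [0.007, 0.511, -0.859]]
force: [0.0, -0.8, 0.2]
finger_gap: 0.0435
[ 50.94159228 -11.57910629 -26.35024861 124.91890352 -19.55422876
  36.6819982   24.56793804]
n pts 511 normal(rest) [0.859 0.002 0.512] lean deg 30.81 yaw rel 0.14
rect c [-5.  -7.6] [163.1 137.3] 1.0547692775726318
extent along u [133.7] width [159.8]
top rear edge mid [-73.6  -1.5 136.3] bottom rear edge by 140 down [-1.8 -1.5 16. ] visible low [-5.1 -1.5 21.5]
```

View pics/x_side.png

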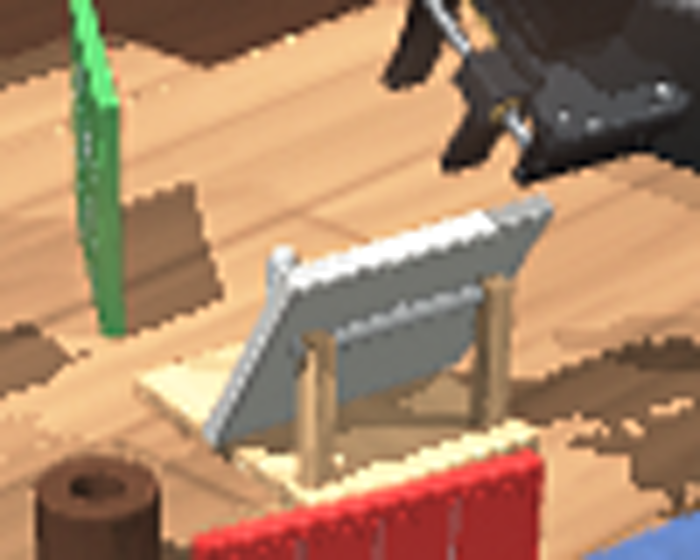

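Step 1 looks good: lean 30.8°, square within 0.2°, y −1.5 mm, foot x ≈ −3 mm. The vision z reads about 5 mm high, as it did before. Now the collar: untilt and swing the jaws 90°.

```bash
python3 -m pendant '{"dp": [[0,10,15],[5,40,25],[12,80,25],[20,120,25],[28,150,25]], "turn": [[2,9.8,0],[4,19.6,0],[6,29.4,0],[6.2,30.1,0],[6.2,30.1,0]], "gripper": [1,1,1,1,1]}' && python3 -m pendant '{"dp": [[4,10,0],[8,20,0],[10,30,0],[10,40,0],[10,40,0]], "turn": [[0,0,10],[0,0,20],[0,0,30],[0,0,40],[0,0,50]], "gripper": [1,1,1,1,1]}'
```

```text
clock: 12.48
ee_pos: [0.5359, -0.0546, 0.2269]
tool_rot: [[0.204, 0.979, 0.006], [0.979, -0.204, 0.004], [0.005, 0.005, -1.0]]
force: [0.1, -0.9, 0.8]
finger_gap: 0.0836
clock: 13.1
ee_pos: [0.5453, -0.0135, 0.2271]
tool_rot: [[-0.624, 0.781, 0.0], [0.781, 0.624, 0.007], [0.005, 0.005, -1.0]]
force: [0.1, -0.0, -0.5]
finger_gap: 0.0869
```

Run:
```python
from h import *
import numpy as np
from pan import *
# recheck peg/rest/collar from the first frames with finer fits
a=dict(np.load("top0.npz"));b=dict(np.load("side0.npz"))
crop(b,290,185,350,225,"pics/col.png",10)
for s in(a,b):
    P=cloud(s);P[s["z_map"]<=0]=-9
    m=(abs(P[...,0]-.543)<.06)&(abs(P[...,1]+.016)<.05)&(P[...,2]>.056)&(P[...,2]<.066)
    c,r=cv2.minEnclosingCircle((P[m][:,:2]*1000).astype(np.float32));print("collar",c,r)
```

```text
collar (543.0391845703125, -16.064495086669922) 29.749296188354492
collar (543.7785034179688, -17.939151763916016) 31.703672409057617
```

```bash
python3 -m pendant '{"dp": [[-1,-1,-30],[-2,-3,-60],[-2,-3,-90],[-2,-3,-110],[-2,-3,-130]], "turn": [[0,0,10],[0,0,20],[0,0,30],[-0.4,0,39.7],[-0.4,0,39.7]], "gripper": [1,1,1,1,1]}'
python3 - <<'E'
from plant import *
from h import *
print(sense()['q'])
for n in("side","top"):
    s=snapshot(n)
    crop(s,*( (270,120,370,230) if n=="side" else (260,150,380,250)),f"pics/y_{n}.png",5)
E
```

```text
clock: 13.72
ee_pos: [0.5429, -0.0166, 0.0964]
tool_rot: [[-0.979, 0.203, -0.003], [0.203, 0.979, -0.001], [0.002, -0.001, -1.0]]
force: [-0.1, 0.7, 0.6]
finger_gap: 0.0873
[ 43.59866123  21.65878036 -55.07345493 105.18738433  19.77403118
  63.57366098  59.65976149]
```

View pics/y_side.png

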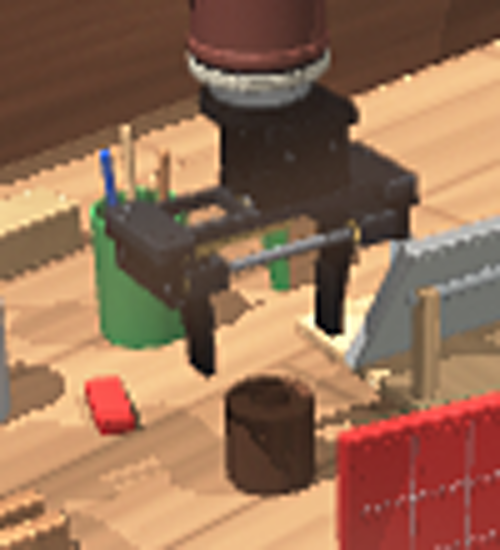

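The gripper is above the collar at side-crop px (270,435). The fingers straddle it and clear the panel and the tin. Descend and grip.

```bash
python3 -m pendant '{"dp": [[0,0,-20],[0,0,-45],[0.3,0,-65],[0.3,0,-71],[0.3,0,-71]], "turn": [[0,0,0],[0,0,0],[0,0,0],[0,0,0],[0,0,0]], "gripper": [1,1,1,1,1]}' 15 && python3 -m pendant '{"dp": [[0,0,0],[0,0,0],[0,0,0],[0,0,0]], "turn": [[0,0,0],[0,0,0],[0,0,0],[0,0,0]], "gripper": [0,0,0,0]}' 15
```

```text
clock: 14.45
ee_pos: [0.5422, -0.0166, 0.0243]
tool_rot: [[-0.978, 0.206, -0.006], [0.206, 0.979, -0.0], [0.005, -0.001, -1.0]]
force: [0.1, -0.1, 0.1]
finger_gap: 0.087
clock: 14.95
ee_pos: [0.5423, -0.0168, 0.0246]
tool_rot: [[-0.978, 0.206, -0.005], [0.206, 0.978, -0.001], [0.005, -0.002, -1.0]]
force: [0.1, -1.2, 2.7]
finger_gap: 0.061
```

```bash
python3 -m pendant '{"dp": [[0,0,0],[0,0,0],[0,0,30],[0,0,80],[0,0,135]], "turn": [[0,0,0],[0,0,0],[0,0,0],[0,0,0],[0,0,0]], "gripper": [0,0,0,0,0]}' 25 && python3 -m pendant '{"dp": [[2,-5,50],[18,-50,55],[38,-95,55],[55,-140,55],[70,-175,55]], "turn": [[0,0,0],[0,0,0],[0,0,0],[0,0,0],[0,0,0]], "gripper": [0,0,0,0,0]}'
python3 -m pendant '{"dp": [[10,-25,-5],[16,-38,-10],[16,-39,-10]], "turn": [[0,0,0],[0,0,0],[0,0,0]], "gripper": [0,0,0]}'
python3 - <<'E'
from plant import *
from h import *
print(sense()['q'])
for n in("side","top"):
    s=snapshot(n);np.savez(f"{n}6.npz",**s)
    crop(s,*( (290,80,410,200) if n=="side" else (330,120,450,240)),f"pics/z_{n}.png",5)
E
```

```text
clock: 15.58
ee_pos: [0.5416, -0.0167, 0.1604]
tool_rot: [[-0.979, 0.206, -0.007], [0.206, 0.979, -0.0], [0.007, -0.001, -1.0]]
force: [1.4, -1.0, -1.0]
finger_gap: 0.0599
clock: 16.2
ee_pos: [0.6117, -0.1941, 0.2146]
tool_rot: [[-0.978, 0.208, -0.008], [0.208, 0.978, 0.0], [0.008, -0.002, -1.0]]
force: [0.5, -0.5, -1.3]
finger_gap: 0.06
clock: 16.58
ee_pos: [0.6274, -0.2331, 0.2036]
tool_rot: [[-0.978, 0.208, -0.009], [0.208, 0.978, 0.001], [0.009, -0.001, -1.0]]
force: [-0.5, 0.5, -1.7]
finger_gap: 0.0601
[ 50.92036047  30.33758708 -49.93188902  79.78989641  23.02438953
  80.90071883  79.11196917]
```

View pics/z_side.png

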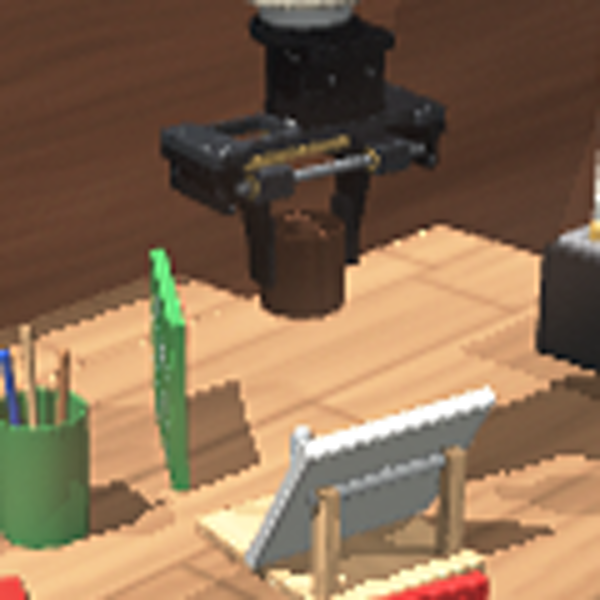

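View pics/z_top.png

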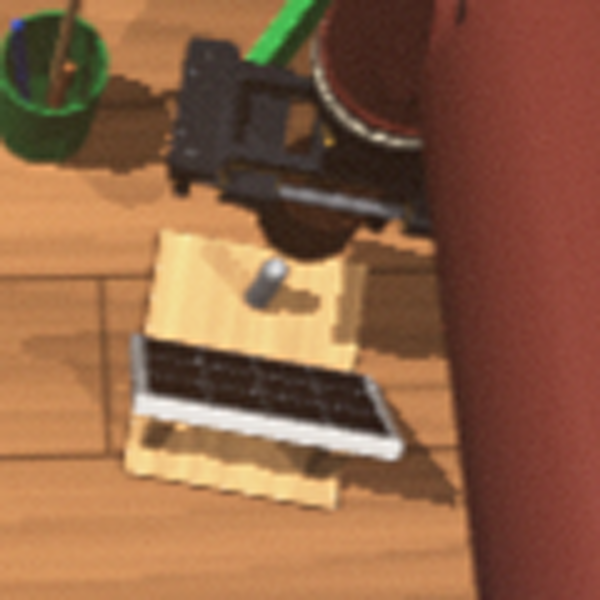

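Run:
```python
from h import *
from scipy.optimize import least_squares
for n in("side","top"):
    s=dict(np.load(n+"6.npz"));P=cloud(s);P[s["z_map"]<=0]=-9
    fr=s["frame"].astype(int);r,g,b=[fr[...,i] for i in range(3)]
    m=(abs(P[...,0]-.627)<.06)&(abs(P[...,1]+.232)<.06)&(P[...,2]>.17)&(P[...,2]<.235)&(r>g+8)
    p=P[m]
    f=lambda q:np.hypot(p[:,0]-q[0],p[:,1]-q[1])-.03
    o=least_squares(f,[.627,-.232],loss="soft_l1",f_scale=.001)
    print(n,m.sum(),"collar axis R30",o.x.round(4),"rms",np.sqrt(np.mean(f(o.x)**2)).round(4),"z",p[:,2].min(),p[:,2].max())
    # peg
    s=dict(np.load(("top5","side5")[n=="side"]+".npz")) if n=="side" else s
    P=cloud(s);P[s["z_map"]<=0]=-9;fr=s["frame"].astype(int);grey=(fr.max(-1)-fr.min(-1)<35)
    q=P[(np.hypot(P[...,0]-.627,P[...,1]+.230)<.03)&(P[...,2]>.025)&(P[...,2]<.09)]
    if len(q)>5:
        f=lambda k:np.hypot(q[:,0]-k[0],q[:,1]-k[1])-.009
        o=least_squares(f,[.627,-.23],loss="soft_l1",f_scale=.001);print("peg",len(q),o.x.round(4),np.abs(f(o.x)).mean())
s=dict(np.load("top0.npz"))
for nm in("top0","side0"):
    s=dict(np.load(nm+".npz"));P=cloud(s);P[s["z_map"]<=0]=-9
    q=P[(np.hypot(P[...,0]-.627,P[...,1]+.230)<.03)&(P[...,2]>.02)&(P[...,2]<.09)]
    f=lambda k:np.hypot(q[:,0]-k[0],q[:,1]-k[1])-.009
    o=least_squares(f,[.627,-.23],loss="soft_l1",f_scale=.001);print(nm,"peg",len(q),o.x.round(4),np.abs(f(o.x)).mean(),q[:,2].max())
    fr=s["frame"].astype(int);gr=(fr[...,1]>fr[...,0]+25)&(P[...,1]<-.1)&(P[...,2]>.02)&(P[...,0]>.4)
    q=P[gr];print("green",len(q),q.min(0).round(3),q.max(0).round(3))
```

```text
side 223 collar axis R30 [ 0.631  -0.2338] rms 0.0037 z 0.18081652269673998 0.23494686012969557
peg 19 [ 0.6289 -0.2338] 0.0023783405720353775
top 159 collar axis R30 [ 0.6292 -0.2302] rms 0.0059 z 0.18006862190272566 0.23477857534134516
peg 48 [ 0.6287 -0.2313] 0.001643326403132456
top0 peg 52 [ 0.6285 -0.231 ] 0.0016231682622585351 0.08193315847885718
green 223 [ 0.73  -0.306  0.046] [ 0.859 -0.101  0.144]
side0 peg 74 [ 0.6295 -0.234 ] 0.0020143285440160303 0.08472706435422761
green 245 [ 0.727 -0.304  0.02 ] [ 0.857 -0.101  0.146]
```

Per-camera offsets of collar minus peg: side (+1.7, 0) mm, top (+0.6, +1) mm. The pre-grasp estimate gives (+0.4, −1.7). So I shift about −1 mm in x; the bore has ±4 mm of play. The green decoy is at x ≥ 727 mm, well clear. Lowering to just above the peg.

```bash
python3 -m pendant '{"dp": [[-1,1,-25],[-1,1,-50],[-1,1,-70],[-1,1,-85],[-1,1,-88]], "turn": [[0,0,0],[0,-0.2,0],[0,-0.2,0],[0,-0.2,0],[0,-0.2,0]], "gripper": [0,0,0,0,0]}'
python3 - <<'E'
from plant import *
from h import *
for n in("side","top"):
    s=snapshot(n);np.savez(f"{n}7.npz",**s)
    crop(s,*( (310,100,390,190) if n=="side" else (340,130,430,230)),f"pics/a_{n}.png",6)
E
```

```text
clock: 17.3
ee_pos: [0.6263, -0.2302, 0.116]
tool_rot: [[-0.979, 0.206, -0.005], [0.206, 0.979, 0.001], [0.005, 0.0, -1.0]]
force: [0.2, -0.0, -0.5]
finger_gap: 0.0601
```

View pics/a_side.png

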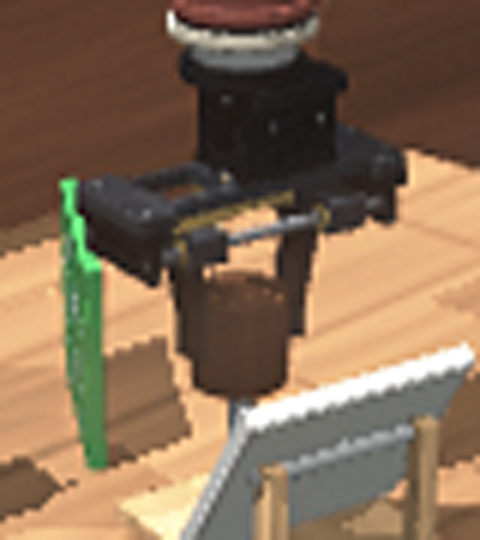

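View pics/a_top.png

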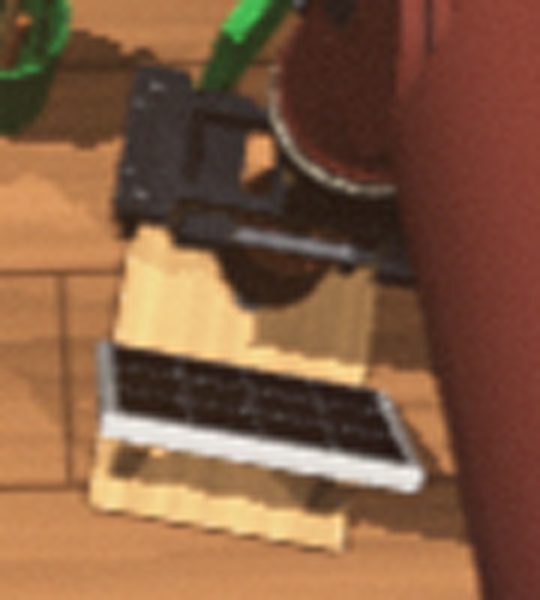

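```bash
python3 -m pendant '{"dp": [[0.5,-1,-3],[0.5,-1,-7],[0.5,-1,-11],[0.5,-1,-15],[0.5,-1,-19]], "turn": [[0,0,0],[0,0,0],[0,0,0],[0,0,0],[0,0,0]], "gripper": [0,0,0,0,0]}'; python3 -m pendant '{"dp": [[0,0,-5],[0,0,-10]], "turn": [[0,0,0],[0,0,0]], "gripper": [0,0]}'
python3 - <<'E'
from plant import *
from h import *
for n in("side","top"):
    s=snapshot(n)
    crop(s,*( (310,100,390,190) if n=="side" else (340,130,430,230)),f"pics/b_{n}.png",6)
E
```

```text
clock: 18.02
ee_pos: [0.6273, -0.2313, 0.0976]
tool_rot: [[-0.979, 0.206, -0.004], [0.206, 0.979, 0.001], [0.004, 0.0, -1.0]]
force: [0.0, -0.3, -2.1]
finger_gap: 0.0604
clock: 18.27
ee_pos: [0.6272, -0.2313, 0.0872]
tool_rot: [[-0.979, 0.206, -0.004], [0.206, 0.979, 0.001], [0.004, -0.0, -1.0]]
force: [-0.4, -0.5, -1.3]
finger_gap: 0.06
```

View pics/b_side.png

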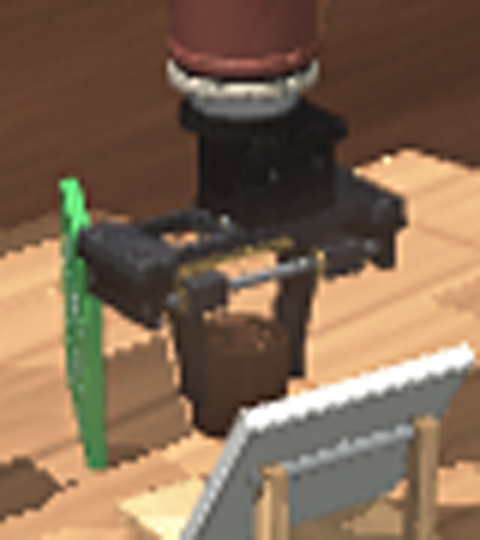

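The collar is 17 mm below the peg's top with no force, so the peg is in the bore. Continuing down to the board.

```bash
python3 -m pendant '{"dp": [[0,0,-10],[0,0,-20],[0,0,-30],[0,0,-40],[0,0,-46]], "turn": [[0,0,0],[0,0,0],[0,0,0],[0,0,0],[0,0,0]], "gripper": [0,0,0,0,0]}'; python3 -m pendant '{"dp": [[0,0,-2],[0,0,-4],[0,0,-5]], "turn": [[0,0,0],[0,0,0],[0,0,0]], "gripper": [0,0,0]}'
```

```text
clock: 19.0
ee_pos: [0.6266, -0.2312, 0.0399]
tool_rot: [[-0.979, 0.206, -0.006], [0.206, 0.979, 0.002], [0.006, 0.0, -1.0]]
force: [0.5, -0.9, -1.0]
finger_gap: 0.0603
clock: 19.38
ee_pos: [0.6267, -0.2313, 0.0351]
tool_rot: [[-0.979, 0.206, -0.006], [0.206, 0.979, 0.001], [0.006, 0.0, -1.0]]
force: [-0.6, 0.2, -1.4]
finger_gap: 0.0603
```

```bash
python3 -m pendant '{"dp": [[0,0,-1],[0,0,-1.5]], "turn": [[0,0,0],[0,0,0]], "gripper": [0,0]}'; python3 -m pendant '{"dp": [[0,0,-1],[0,0,-1]], "turn": [[0,0,0],[0,0,0]], "gripper": [0,0]}'
```

```text
clock: 19.62
ee_pos: [0.6269, -0.2312, 0.0346]
tool_rot: [[-0.979, 0.206, -0.005], [0.206, 0.979, 0.001], [0.005, -0.0, -1.0]]
force: [-4.8, 0.6, 8.4]
finger_gap: 0.0602
clock: 19.88
ee_pos: [0.6269, -0.2312, 0.0346]
tool_rot: [[-0.979, 0.206, -0.005], [0.206, 0.979, 0.0], [0.005, -0.001, -1.0]]
force: [-3.3, -0.7, 6.6]
finger_gap: 0.0597
```

Board contact at TCP z 34.6 mm, exactly as expected. Release.

```bash
python3 -m pendant '{"dp": [[0,0,0.3],[0,0,0.3],[0,0,0.3],[0,0,0.3]], "turn": [[0,0,0],[0,0,0],[0,0,0],[0,0,0]], "gripper": [0.85,0.85,0.85,0.85]}' && python3 -m pendant '{"dp": [[0,0,15],[0,0,45],[0,0,85],[0,0,130],[0,0,180]], "turn": [[0,0,0],[0,0,0],[0,0,0],[0,0,0],[0,0,0]], "gripper": [0.85,0.85,0.85,0.85,0.85]}'; python3 -m pendant '{"dp": [[0,50,10],[-20,100,10],[-40,150,10],[-60,200,10],[-70,250,10]], "turn": [[0,0,0],[0,0,0],[0,0,0],[0,0,0],[0,0,0]], "gripper": [0.85,0.85,0.85,0.85,0.85]}'
python3 - <<'E'
from plant import *
from h import *
from pan import run
from scipy.optimize import least_squares
for n in("side","top"):
    s=snapshot(n);np.savez(f"{n}9.npz",**s);cv2.imwrite(f"pics/f_{n}.png",s["frame"][:,:,::-1])
    crop(s,*( (300,120,410,210) if n=="side" else (340,140,430,230)),f"pics/e_{n}.png",6)
    if n=="side":run(s,zlo=.02)
    P=cloud(s);P[s["z_map"]<=0]=-9
    m=(np.hypot(P[...,0]-.628,P[...,1]+.231)<.034)&(P[...,2]>.062)&(P[...,2]<.078)
    c,r=cv2.minEnclosingCircle((P[m][:,:2]*1000).astype(np.float32));print(n,"collar top",m.sum(),c,r,np.median(P[m][:,2]))
E
```

```text
clock: 20.38
ee_pos: [0.627, -0.2312, 0.0349]
tool_rot: [[-0.979, 0.206, -0.005], [0.206, 0.979, 0.0], [0.005, -0.001, -1.0]]
force: [-0.6, 0.0, -0.4]
finger_gap: 0.0735
clock: 21.0
ee_pos: [0.6267, -0.231, 0.2172]
tool_rot: [[-0.979, 0.206, -0.005], [0.206, 0.979, 0.0], [0.005, -0.001, -1.0]]
force: [0.5, -1.3, 0.6]
finger_gap: 0.0742
clock: 21.62
ee_pos: [0.5558, 0.0207, 0.2284]
tool_rot: [[-0.979, 0.205, -0.004], [0.205, 0.979, -0.001], [0.003, -0.002, -1.0]]
force: [0.2, -0.5, -0.2]
finger_gap: 0.0742
n pts 521 normal(rest) [ 0.858 -0.001  0.513] lean deg 30.87 yaw rel -0.08
rect c [-5.5 -7.5] [163.5 136.3] 1.344543218612671
extent along u [133.6] width [160.3]
top rear edge mid [-72.9  -0.6 135.1] bottom rear edge by 140 down [-1.  -0.6 14.9] visible low [-4.3 -0.6 20.4]
side collar top 64 (627.374755859375, -229.37420654296875) 31.0323543548584 0.07170580300299179
top collar top 241 (628.1312866210938, -228.64463806152344) 30.147924423217773 0.06864016963312514
```

View pics/e_side.png

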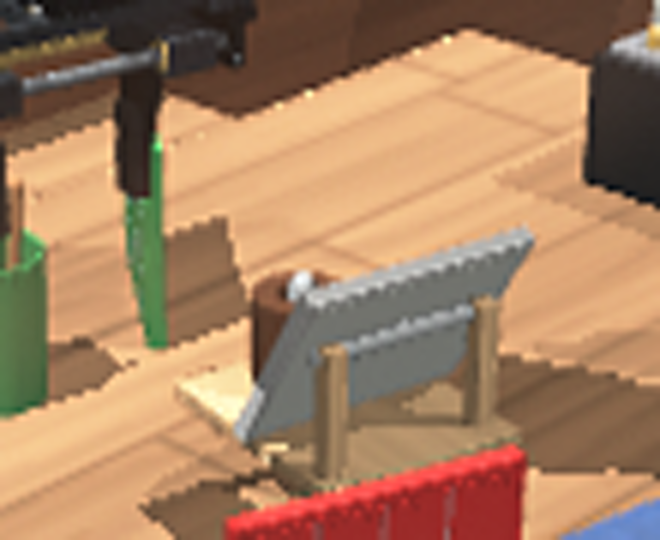

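View pics/e_top.png

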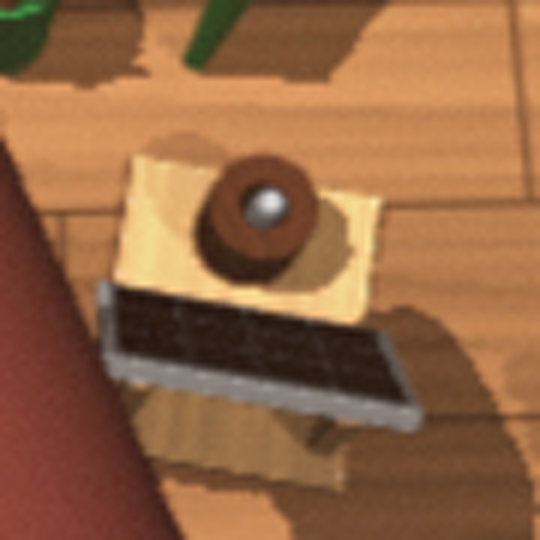

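View pics/f_top.png

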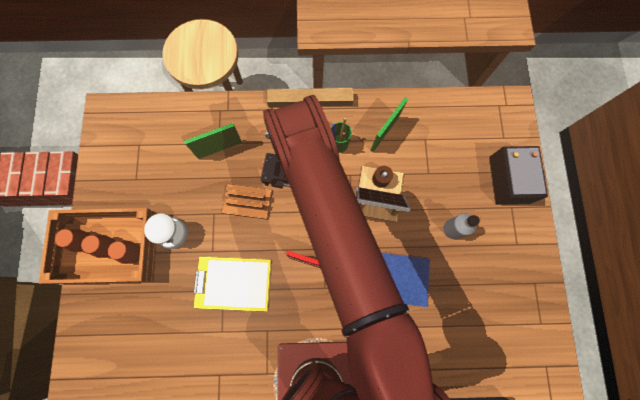

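The collar sits over the peg at top-crop px (264,205), its top at z ≈ 69–71 mm (70 expected) and its axis within ~3 mm. The panel leans at 30.9° with its cells to the peg. The bystanders in view have not moved, and the arm is clear. Handing in.

```bash
python3 -m pendant '{"dp": [[0,0,0],[0,0,0],[0,0,0]], "turn": [[0,0,0],[0,0,0],[0,0,0]], "gripper": [0.85,0.85,0.85]}'; python3 -c "
from plant import *
print(hand_in())"
```

```text
clock: 22.1
ee_pos: [0.5555, 0.0251, 0.2291]
tool_rot: [[-0.98, 0.198, -0.003], [0.198, 0.98, 0.001], [0.003, 0.0, -1.0]]
force: [0.8, -0.4, -0.5]
finger_gap: 0.0736
the job is handed in; nothing more can be done
None
```

The panel is out of the rack and leaning by itself on the bar, and the collar is over the peg, down on the base board. I handed the job in at about 22 s of the 69 s allowed; the hand-in gave no verdict.

- **Panel:** in the last check it leans 30.9°, square within 0.1° and within 1–2 mm of centre. Its foot is at about x = −1 to −4 mm in the rest frame, cells on the peg's side.
- **Collar:** its top is at z ≈ 69–72 mm (70 expected), and its axis is within about 3 mm of the peg. I felt it touch the board at exactly the expected height before letting go.
- **Disagreements:** the side camera read heights on the rest about 5 mm too high, so I found the board by touch instead. The two cameras also differed by up to 3 mm on the peg's position, inside the collar's ±4 mm play.
- **Other objects:** those in view looked unmoved in the last top picture, but I did not measure them. The arm hid the mug, the eraser and part of the notebook there.

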